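# Put a spare parts bin in the empty place of the fittings row

### The arm

A 7-joint arm with a two-finger parallel gripper is mounted at the origin on the work surface. World frame = base frame: x ahead of the robot, y to its left, z up, the work surface at z = 0. Lengths are in m, angles in rad, forces in N, time in s.
With the tool pointing down it reaches from about 0.4 to 0.875 m from the base axis. Payload 19.3 kg.
Tool frame: the origin (TCP) lies midway between the tips of the shut fingers; the grasp point (between the pads) lies 19 mm behind it; z points along the fingers, y is the direction in which the jaws open and shut (so a half turn about z gives the same grasp; the last joint's range is limited). The gripper opens to 85 mm and grips with 20 to 120 N. Pads are 22 mm wide; open, the fingers measure 114 mm over their backs; the gripper's body (76 mm by 85 mm) begins 54 mm behind the grasp point. The pads swing forward as they close: fully open they stand 13 mm farther back than shut.
Start: joints at [1.241, 0.521, -0.036, 1.599, 0.021, 1.021, -0.113], TCP at [0.161, -0.604, 0.231] pointing down, gripper open.
Joint ranges: [-2.91, 2.91], [-0.3, 2.13], [-1.5, 1.42], [0.17, 2.43], [-1.26, 4.41], [0.16, 1.93], [-2.52, 2.52]. Speed limits (rad/s): [1.89, 1.89, 2.39, 2.39, 3.01, 3.01, 3.01].

### API

Orientations are given as [roll, pitch, yaw] about the fixed x, y, z axes, in that order (R = Rz(yaw) Ry(pitch) Rx(roll)).
In Python, from workcell import telemetry, cams, workorder gives the robot as it stands. The module is installed in compiled form; this text tells all that it offers.
- The arm moves only by the tool apply_moves, never from a script. Its argument "steps" is a list of rows, each a list of 4 numbers: the shift along the tool's x, y, z in cm, then the turn about the tool's z in rad. A call has exactly 10 rows; each row is the pose to reach, as a shift and turn from the pose commanded when the call began, along the tool's axes at that moment; what a row does not reach only later rows make up. A row lasts 1/12 s, in which the tool goes at most 41.7 mm and 7.16 degrees, less where a joint would pass 70% of its speed; a pose out of reach is approached as far as the arm can. A call with a gripper value outside its range is refused whole. "claw" is the closure, from 0 (fully open) to 1 (shut), set as the call begins (left out, the last holds). The fingers move at their own pace and stop on an object; "force" is the grip in N (left out, the last holds). Time passes only in rows, so rows that repeat a pose let the fingers close, or fill a call up. It gives the time, the measured TCP pose, the force and the opening at its end, in the units of the state.
- telemetry.observe(): the state, without advancing time (a new reading comes with each control period).
- cams.grab_frame(name): name is "scene" or "side" or "wrist"; returns a dict with "color" (384x512x3 uint8, red, green, blue), "mtx" (3x3 intrinsics, pixels), "eye" and "orientation" of the camera in the world; the wrist camera has in their place "T_tool_cam" (4x4, takes a point from camera to tool coordinates, whose origin is the TCP and whose axes are the flange's). Camera axes: x right, y down, z forward; pixel columns grow to the right and rows downward; lengths in m; the calibration is good to about 2 mm. A picture is of the moment at which its call begins: read the wrist's pose just before it. There is no depth.
- workorder.job_done(): hands the job in, once; it reports no verdict.
Trained networks look in the newest picture that a camera, given by its name, has taken for a name from the list of things; names that differ only in an ending like _2 or _b are one class to them, and where a whole thing is asked for, a point or a joint stands for the part that bears it (a point fixed in the world has none). Each returns a list of dicts, best first, with "score" (0 to 1); they miss things now and then, are a little off and sometimes report something else, mostly with a low value. They report only what shows in the picture. A call takes as long as a camera call.
- cams.find_in(camera, name): "box" ([left, top, width, height] in pixels, round what is visible of it).
- cams.pinpoint(camera, name): "uv" ([column, row] in pixels: a listed point, or the origin of a listed thing).
The state is a dict: "clock": time; "qpos": joint angles; "qd": joint speeds; "joint_efforts": joint torques, N m; "position": TCP position; "tool_rot": TCP orientation; "force": force on the tool from outside, world axes, zero at the start; "moment": the same for the moment, N m; "grip_width": finger opening in m.
Only numpy, scipy, OpenCV 4.12 (cv2) and the standard library are available. Lean on these libraries where they do the work, as an engineer would, in place of code of your own. Each camera call takes 0.05 s, during which the arm holds its last target. There are 200 camera calls.

### The job

One bin is missing from the row of fittings bins in the blue wire tray: lift just the top spare straight off the nested stack in the carton, keeping it level, and stand it upright on the bare counter. There is no finger room beside or behind a bin in the row, so let go, take it again by its card holder, and lower it gently into the empty place until it stands flat on the tray floor, its card holder facing away from the robot like the others. Leave the other spares in the carton, and do not shift the filled bins or the loose pipe coupling.

Things in the scene. Friction and masses are not known exactly. Their poses are not given: they have to be found in the camera images.
- spare_bin_center (a point): centre, 35 mm above the underside, of the empty grey bin on top of the nested stack: open-topped, 70 mm high, rim 110 (x) x 64 mm (y) outside, walls 3 mm. Its top 34 mm is an upright collar, stepped out from a body that tapers to a 98 x 52 mm foot. x points to its card-holder end, z up. 90 to 145 g; the bin below, its rim 38 mm lower, grips it by spring tongues with 3 to 6 N until lifted 20 mm.
- card_holder (a point): top middle of that bin's card holder, level with the rim: 57 mm along +x and 35 mm above spare_bin_center; same axes. The holder is a solid block on the outside of the +x end, 50 mm wide (y) and 24 mm high from the rim down, with a blank white card; with the wall it makes a lip 10 mm thick (x) centred on this point. The bin is empty behind it for 104 mm.
- second_bin_center (a point): centre (35 mm above its underside) of the next spare, an identical bin in which the top one is nested; it must stay in the carton.
- carton: open-sided cardboard carton (fixed) holding the stack. Origin on the counter under the bins' middle; x along the bins. End walls 141 mm high, too close (7 mm) to the bins' ends for a finger; long sides, 40 mm either side of the origin, are cut down to 56 mm in the middle and leave finger room at the bins' long sides. The top bin's rim starts 149 mm above the counter.
- tray: blue wire tray (fixed) for four bins side by side along its y, 72 mm apart; 304 mm wide (y), reaching 66 mm to -x and 73 mm to +x of its origin, which lies on the counter. x points away from the robot, where the card holders face; z up. Floor 20 mm above the counter; above that floor the rear (-x) mesh is 92 mm, the sides 84 mm and the front (+x) lip 16 mm high.
- gap_floor (a point): middle of the empty place, on the tray floor (20 mm above the counter), in any of the row's four places: where the middle of the bin's underside belongs. Same axes as the tray. A bin there has 8 mm to its neighbours' rims or the tray's side and 7 mm to the rear mesh and front lip.
- bin_couplings_center (a point): centre of a filled bin in the row: same bin (centre 35 mm above its underside), heaped with pipe couplings that stand up to 17 mm above its rim. Same axes as the tray.
- bin_caps_center (a point): the same, heaped with pipe end caps, up to 13 mm above its rim.
- bin_tees_center (a point): the same, heaped with pipe tees, up to 13 mm above its rim.
- loose_coupling_center (a point): centre (40 mm above the counter) of a loose pipe coupling standing on end on the counter beyond the free space, 42 mm across and 80 mm high; black body with two ribbed blue nuts.

How it is judged:
On the way, in this order (a step that is already met when the one before it is completed fails the run):
1. the top spare is lifted clear of the nest, level, with the second one left in the carton (z of spare_bin_center in the frame of carton above 0.157 m and angle between spare_bin_center's own z axis and vertical below 0.21 rad and distance of second_bin_center from where it was at the start of the episode below 0.012 m), for 0.1 s.
2. it stands upright on the counter, let go (height (world z) of spare_bin_center below 0.041 m and angle between spare_bin_center's own z axis and vertical below 0.07 rad and contact force between spare_bin and the fingers below 0.05 N and linear speed of spare_bin below 0.02 m/s), for 0.2 s.
At the end, for the whole second after the job is handed in: The spare bin rests in the empty place: within 13 mm of its middle, flat on the tray floor (4 mm, 3.5 degrees), in line within 12 degrees, card holder away from the robot; the second spare within 15 mm, filled bins within 12 mm and loose coupling within 15 mm of their starts (horizontal distance between spare_bin_center and gap_floor below 0.013 m and z of spare_bin_center in the frame of gap_floor below 0.039 m and angle between spare_bin_center's own z axis and vertical below 0.06 rad and x of card_holder in the frame of gap_floor above 0.035 m and angle between the x axis of spare_bin_center and the x axis of tray, either way round below 0.21 rad and linear speed of spare_bin below 0.02 m/s and distance of each of second_bin_center, loose_coupling_center from where it was at the start of the episode below 0.015 m and distance of each of bin_couplings_center, bin_caps_center, bin_tees_center from where it was at the start of the episode below 0.012 m); the robot touches nothing.
It fails at once if the second spare is pulled out of the carton or knocked about (over 15 mm) (distance of second_bin_center from where it was at the start of the episode above 0.015 m).
It fails at once if a filled bin is shifted more than 12 mm (distance of any of bin_couplings_center, bin_caps_center, bin_tees_center from where it was at the start of the episode above 0.012 m).
It fails at once if the loose coupling is shifted more than 15 mm (distance of loose_coupling_center from where it was at the start of the episode above 0.015 m).
It fails at once if the bin is dropped into the empty place (faster than 0.45 m/s just above the tray floor) (horizontal distance between spare_bin_center and gap_floor below 0.03 m and z of spare_bin_center in the frame of gap_floor below 0.075 m and linear speed of spare_bin above 0.45 m/s).
It also fails if it takes over 62 s, if anything falls off the work surface, if the arm or the gripper's body presses on something with over 40 N, if the wrist force passes 120 N, or if a joint passes its speed limit or range.

## Working session

There is one attempt and no reset: what is moved stays moved. The work goes in short steps, Python scripts to look and compute and a tool call to move; the robot and the scene stay as the last step left them, time stands still between calls to the robot, and variables do not carry over. Pictures are saved under pics/ and viewed, about 8 in all and at most 12, crops included, and the job is handed in when it is done.

Besides the shell and the picture viewer there is one more tool, called after "Request:" by a JSON object that holds its "op" and its "data", one argument or row to a line. apply_moves: Moves the arm, as the interface text tells. Its arguments: {"type":"object","properties":{"steps":{"type":"array"},"claw":{"type":"number"},"force":{"type":"number"}},"required":["steps"]}

```bash
mkdir -p pics; cat > h.py <<'E'
import numpy as np, cv2
from scipy.spatial.transform import Rotation as R
from workcell import telemetry, cams, workorder
def campose(n,f,s):
    if n!='wrist':
        o=np.array(f['orientation']); 
        Rm=o if o.shape==(3,3) else (R.from_euler('xyz',o).as_matrix() if o.size==3 else R.from_quat(o).as_matrix())
        return Rm,np.array(f['eye'])
    T=np.eye(4); T[:3,:3]=R.from_euler('xyz',s['tool_rot']).as_matrix() if np.size(s['tool_rot'])==3 else np.array(s['tool_rot']); T[:3,3]=s['position']
    T=T@np.array(f['T_tool_cam']); return T[:3,:3],T[:3,3]
def grab(n,save=None):
    s=telemetry.observe(); f=cams.grab_frame(n)
    if save: cv2.imwrite('pics/'+save,f['color'][:,:,::-1])
    Rm,e=campose(n,f,s); return dict(f=f,R=Rm,e=e,K=np.array(f['mtx']),s=s)
def onz(c,uv,z):
    d=c['R']@np.linalg.inv(c['K'])@np.array([uv[0],uv[1],1.]); t=(z-c['e'][2])/d[2]; return c['e']+t*d
def proj(c,p):
    q=c['K']@(c['R'].T@(np.array(p)-c['e'])); return q[:2]/q[2]
def tri(cs,uvs):
    A=np.zeros((3,3));b=np.zeros(3)
    for c,uv in zip(cs,uvs):
        d=c['R']@np.linalg.inv(c['K'])@np.array([uv[0],uv[1],1.]);d/=np.linalg.norm(d);P=np.eye(3)-np.outer(d,d);A+=P;b+=P@c['e']
    return np.linalg.solve(A,b)
E
cat > a.py <<'E'
from h import *
np.set_printoptions(precision=4,suppress=True)
s=telemetry.observe(); print(s)
H={'spare_bin_center':None,'card_holder':None,'carton':0,'tray':0,'gap_floor':.02,'bin_couplings_center':.055,'bin_caps_center':.055,'bin_tees_center':.055,'loose_coupling_center':.04,'second_bin_center':None}
C={}
for n in ('scene','side','wrist'):
    c=grab(n,n+'0.png'); C[n]=c; print(n,c['e'],c['f'].get('orientation'))
    c['d']={}
    for k in H:
        r=cams.pinpoint(n,k)
        for x in r[:2]:
            print(n,k,round(x['score'],2),np.array(x['uv']).round(1), onz(c,x['uv'],H[k]) if H[k] is not None else '')
        if r: c['d'][k]=r[0]['uv']
for k in H:
    if all(k in C[n]['d'] for n in ('scene','side')): print('tri',k,tri([C['scene'],C['side']],[C['scene']['d'][k],C['side']['d'][k]]))
print(proj(C['scene'],s['position']),proj(C['side'],s['position']))
cv2.imwrite('pics/all0.png',np.vstack([cv2.resize(np.hstack([C['scene']['f']['color'],C['side']['f']['color']]),(800,300),interpolation=cv2.INTER_AREA),np.hstack([cv2.resize(C['wrist']['f']['color'],(400,300)),np.zeros((300,400,3),np.uint8)])])[:,:,::-1])
E
python3 a.py
```

```text
{'clock': 0.0, 'qpos': array([ 1.2408,  0.522 , -0.0363,  1.6   ,  0.0212,  1.0211, -0.1128]), 'qd': array([-0.0006,  0.0005, -0.0003,  0.0007, -0.0012, -0.001 , -0.0018]), 'joint_efforts': array([ -0.0024, -92.7094,   1.9783, -36.9928,   0.0178,   0.0081,
         0.0001]), 'position': array([ 0.1604, -0.6037,  0.2307]), 'tool_rot': array([-3.1404,  0.0001,  0.2598]), 'force': array([ 0.3478, -0.3113,  0.321 ]), 'moment': array([ 0.0104,  0.0368, -0.0195]), 'grip_width': 0.08547980929679404}
scene [1.1728 0.0403 0.7742] [-2.4651  0.0061  1.5499]
scene spare_bin_center 0.67 [381.7 142.6] 
scene card_holder 0.61 [394.1 153.1] 
scene carton 0.67 [368.7 177.2] [ 0.4888  0.3672 -0.    ]
scene gap_floor 0.68 [178.6 193.6] [ 0.5502 -0.1449  0.02  ]
scene bin_couplings_center 0.66 [233.3 178.3] [ 0.532  -0.0016  0.055 ]
scene bin_caps_center 0.62 [150.5 184.6] [ 0.5478 -0.2103  0.055 ]
scene bin_caps_center 0.16 [380.1 153.9] [0.4546 0.3924 0.055 ]
scene bin_tees_center 0.72 [209.1 180.9] [ 0.5393 -0.063   0.055 ]
scene loose_coupling_center 0.86 [307.4 237.1] [0.7042 0.1704 0.04  ]
scene l
[... 506 characters left out ...]
6.8] [ 0.5525 -0.2165  0.055 ]
side bin_caps_center 0.17 [189.1 294.1] [0.586  0.3405 0.055 ]
side bin_tees_center 0.86 [304.3 190.1] [ 0.5322 -0.0692  0.055 ]
side loose_coupling_center 0.87 [199.8 222.9] [0.7011 0.1689 0.04  ]
side second_bin_center 0.55 [216.6 326.7] 
wrist [ 0.2253 -0.5866  0.3746] None
tri spare_bin_center [0.4859 0.3748 0.1238]
tri card_holder [0.5472 0.3754 0.1515]
tri carton [ 0.4887  0.3673 -0.0001]
tri bin_couplings_center [0.5423 0.0043 0.0602]
tri bin_caps_center [ 0.5508 -0.2098  0.0597]
tri bin_tees_center [ 0.534  -0.0665  0.0528]
tri loose_coupling_center [0.7024 0.1695 0.0386]
tri second_bin_center [0.4845 0.3757 0.0835]
[16.454  41.2218] [524.5732  85.6272]
```

View pics/all0.png

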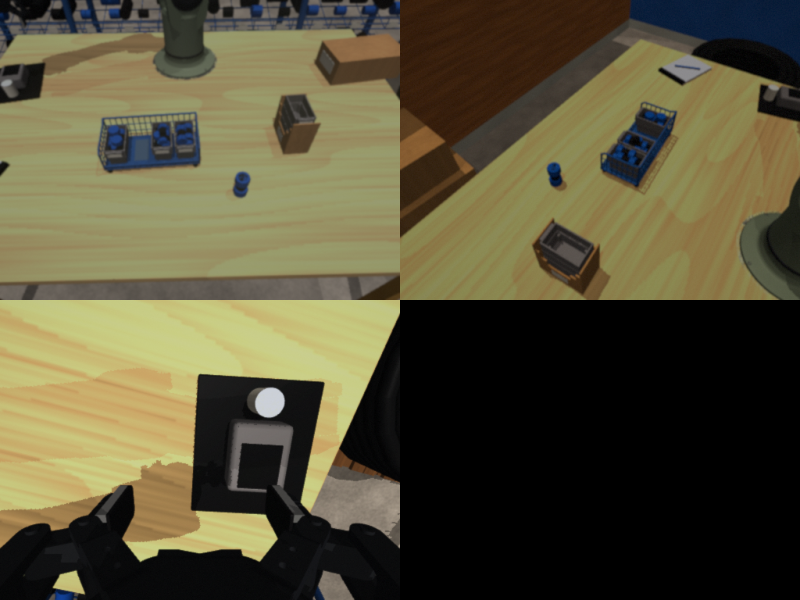

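The composite shows the tray with its gap second from the robot's right, the carton to the left at about (0.49, 0.37), and the coupling at (0.70, 0.17). I'll travel over the tray first and take a close look on the way.

```bash
cat > d.py <<'E'
import sys
from h import *
# args x y z yaw -> tool-frame shift cm, turn
x,y,z,w=map(float,sys.argv[1:5]); s=telemetry.observe()
Rm=R.from_euler('xyz',s['tool_rot']).as_matrix()
d=Rm.T@(np.array([x,y,z])-s['position'])*100
yaw=s['tool_rot'][2]; t=-(w-yaw); t=(t+np.pi)%(2*np.pi)-np.pi
print('t',round(s['clock'],2),'pos',np.round(s['position'],4),'rot',np.round(s['tool_rot'],3),'shift',d.round(2),'turn',round(t,3),'F',np.round(s['force'],1))
E
python3 d.py 0.54 -0.22 0.38 1.6
```

```text
t 1.65 pos [ 0.1605 -0.604   0.2313] rot [-3.142  0.     0.26 ] shift [ 46.54 -27.37 -14.87] turn -1.34 F [-1.  -0.8 -0.5]
```

Request:
{"op": "apply_moves", "data": {
  "steps": [
    [4,-2,-2,-0.1],
    [8,-5,-4,-0.2],
    [11,-7,-6,-0.3],
    [14,-9,-8,-0.4],
    [18,-11,-9,-0.5],
    [21,-13,-10,-0.6],
    [24,-15,-11,-0.7],
    [27,-17,-12,-0.8],
    [31,-19,-13,-0.9],
    [34,-21,-14,-1.0]
  ],
  "claw": 0,
  "force": 40
}}

```text
clock: 2.48
position: [0.4303, -0.3186, 0.3698]
tool_rot: [3.141, 0.0, 1.264]
force: [-0.0, -1.2, 0.7]
grip_width: 0.0856
```

```bash
python3 d.py 0.54 -0.22 0.38 1.6
```

```text
t 2.48 pos [ 0.4303 -0.3186  0.3698] rot [3.141 0.    1.264] shift [12.71  7.48 -1.03] turn -0.336 F [-0.  -1.2  0.7]
```

Request:
{"op": "apply_moves", "data": {
  "steps": [
    [3,2,-0.3,-0.08],
    [6,4,-0.5,-0.16],
    [9,6,-0.8,-0.25],
    [11,7,-1,-0.33],
    [12.7,7.5,-1,-0.336],
    [12.7,7.5,-1,-0.336],
    [12.7,7.5,-1,-0.336],
    [12.7,7.5,-1,-0.336],
    [12.7,7.5,-1,-0.336],
    [12.7,7.5,-1,-0.336]
  ]
}}

```text
clock: 3.32
position: [0.539, -0.223, 0.3791]
tool_rot: [-3.142, 0.0, 1.594]
force: [0.6, 0.7, 0.1]
grip_width: 0.0854
```

```bash
cat > b.py <<'E'
from h import *
np.set_printoptions(precision=4,suppress=True)
H={'tray':0,'gap_floor':.02,'bin_couplings_center':.055,'bin_caps_center':.055,'bin_tees_center':.055,'loose_coupling_center':.04}
c=grab('wrist','w1.png'); print(c['e'])
im=c['f']['color'].copy()
for k in H:
    for x in cams.pinpoint('wrist',k)[:1]:
        print(k,round(x['score'],2),np.array(x['uv']).round(1),onz(c,x['uv'],H[k])); cv2.circle(im,tuple(int(v) for v in x['uv']),4,(255,0,0),-1)
cv2.imwrite('pics/w1m.png',im[:,:,::-1])
E
python3 b.py; python3 d.py 0.54 0.2 0.38 2.5
```

```text
[ 0.5365 -0.155   0.5224]
gap_floor 0.65 [258.7  98.8] [ 0.5415 -0.1312  0.02  ]
bin_caps_center 0.72 [261.9 146.6] [ 0.5483 -0.2072  0.055 ]
bin_tees_center 0.64 [258.7  53.9] [ 0.5395 -0.0684  0.055 ]
t 3.67 pos [ 0.5395 -0.2223  0.379 ] rot [-3.142 -0.     1.596] shift [42.21  1.1  -0.1 ] turn -0.904 F [0.6 0.  0.2]
```

View pics/w1m.png

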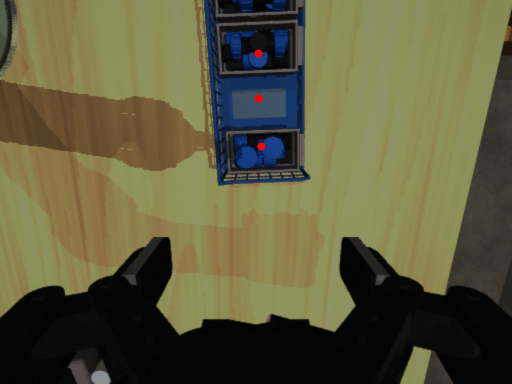

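Wrist view: caps bin at (262,147), empty place at (259,99) and tees bin at (259,54), so the row yaw is about 0.06 and the gap is near (0.542, -0.137). Next, the carton.

Request:
{"op": "apply_moves", "data": {
  "steps": [
    [4,0,0,-0.1],
    [8,0,0,-0.2],
    [12,0,0,-0.3],
    [16,0,0,-0.4],
    [20,0,0,-0.5],
    [24,0,0,-0.6],
    [28,0,0,-0.7],
    [32,0,0,-0.8],
    [36,0,0,-0.9],
    [40,0,0,-1.0]
  ]
}}

```text
clock: 4.5
position: [0.5292, 0.1795, 0.3793]
tool_rot: [3.141, 0.001, 2.6]
force: [1.6, -0.0, -0.1]
grip_width: 0.0853
```

```bash
python3 d.py 0.52 0.372 0.36 3.12
```

```text
t 4.5 pos [0.5292 0.1795 0.3793] rot [3.141e+00 1.000e-03 2.600e+00] shift [10.71 16.02  1.92] turn -0.52 F [ 1.6 -0.  -0.1]
```

Request:
{"op": "apply_moves", "data": {
  "steps": [
    [2,3,0.4,-0.1],
    [4,6,0.8,-0.2],
    [6,9,1.2,-0.3],
    [8,12,1.6,-0.4],
    [10,15,1.9,-0.5],
    [10.7,16,1.9,-0.52],
    [10.7,16,1.9,-0.52],
    [10.7,16,1.9,-0.52],
    [10.7,16,1.9,-0.52],
    [10.7,16,1.9,-0.52]
  ]
}}

```text
clock: 5.33
position: [0.5218, 0.3688, 0.3602]
tool_rot: [-3.141, 0.001, 3.114]
force: [0.0, -1.0, -0.2]
grip_width: 0.0852
```

```bash
cat > c.py <<'E'
from h import *
np.set_printoptions(precision=4,suppress=True)
H={'spare_bin_center':.114,'card_holder':.149,'carton':0,'second_bin_center':.076}
c=grab('wrist','w2.png'); print(c['e'])
im=c['f']['color'].copy()
for k in H:
    for x in cams.pinpoint('wrist',k)[:1]:
        print(k,round(x['score'],2),np.array(x['uv']).round(1),onz(c,x['uv'],H[k])); cv2.circle(im,tuple(int(v) for v in x['uv']),3,(255,0,0),-1)
cv2.imwrite('pics/w2m.png',im[:,:,::-1])
E
python3 c.py
```

```text
[0.4528 0.3708 0.5035]
spare_bin_center 0.58 [258.6 141.1] [0.4892 0.3737 0.114 ]
card_holder 0.6 [262.2 182.6] [0.5389 0.3768 0.149 ]
```

View pics/w2m.png

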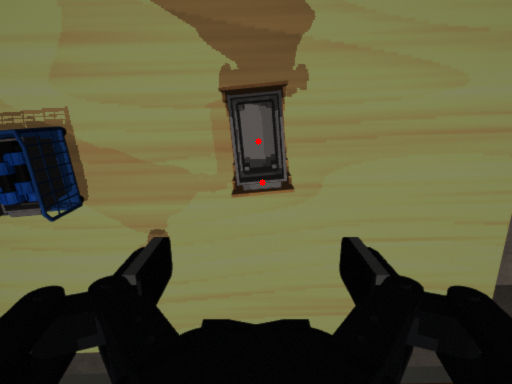

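The bin is seen from above, its axis running from about (253,88) to (262,190), with the centre at (258,141) and the holder at (262,183). I'll work out the yaw from the end lines of the carton and the bin.

```bash
cat > e.py <<'E'
from h import *
c=grab('wrist')
for z,P in ((.141,[(220,90),(287,84),(232,193),(293,188)]),(.149,[(228,96),(281,91),(236,187),(289,182)])):
    p=np.array([onz(c,u,z)[:2] for u in P]); print(p.round(4).tolist(), p.mean(0).round(4))
    print('yaw x-dir',np.arctan2(*( (p[2]+p[3]-p[0]-p[1])[::-1])),'width yaw',[np.arctan2(*(b-a)[::-1])+np.pi/2 for a,b in ((p[0],p[1]),(p[2],p[3]))])
g=cv2.resize(c['f']['color'][70:210,190:330],(560,560),interpolation=cv2.INTER_CUBIC); cv2.imwrite('pics/w2c.png',g[:,:,::-1])
E
python3 e.py
```

```text
[[0.424, 0.3292], [0.4194, 0.4101], [0.5536, 0.3372], [0.5489, 0.4184]] [0.4865 0.3737]
yaw x-dir 0.06310475843015527 width yaw [np.float64(3.198205912190473), np.float64(3.199106602380401)]
[[0.4316, 0.3392], [0.4277, 0.4022], [0.5434, 0.3436], [0.5387, 0.4121]] [0.4854 0.3743]
yaw x-dir 0.06433077519618018 width yaw [np.float64(3.203201459336627), np.float64(3.211260146146474)]
```

View pics/w2c.png

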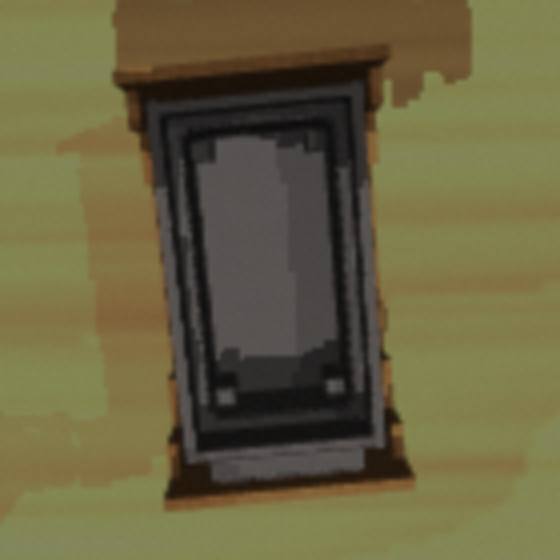

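```bash
python3 d.py 0.487 0.3725 0.115 -3.08
```

```text
t 5.63 pos [0.5213 0.3697 0.3602] rot [3.142 0.    3.115] shift [ 3.45  0.19 24.52] turn -0.088 F [-0.7 -0.3 -0.7]
```

Request:
{"op": "apply_moves", "data": {
  "steps": [
    [2,0.1,3,-0.05],
    [3.4,0.2,6.5,-0.09],
    [3.4,0.2,10,-0.09],
    [3.4,0.2,13.5,-0.09],
    [3.4,0.2,16,-0.09],
    [3.4,0.2,18,-0.09],
    [3.4,0.2,20,-0.09],
    [3.4,0.2,21.5,-0.09],
    [3.4,0.2,23,-0.09],
    [3.4,0.2,24.6,-0.09]
  ]
}}

```text
clock: 6.47
position: [0.4875, 0.3731, 0.1134]
tool_rot: [3.141, 0.001, -3.078]
force: [0.2, 0.3, -0.4]
grip_width: 0.0853
```

```bash
python3 d.py 0.487 0.3725 0.114 -3.08; python3 -c "
from h import *
a=grab('wrist')['f']['color'];b=grab('side')['f']['color'][200:392,120:376]
cv2.imwrite('pics/g1.png',np.hstack([cv2.resize(a,(400,300)),cv2.resize(b,(400,300))])[:,:,::-1])"
```

```text
t 6.47 pos [0.4875 0.3731 0.1134] rot [ 3.141e+00  1.000e-03 -3.078e+00] shift [ 0.05 -0.05 -0.06] turn 0.002 F [ 0.2  0.3 -0.4]
```

View pics/g1.png

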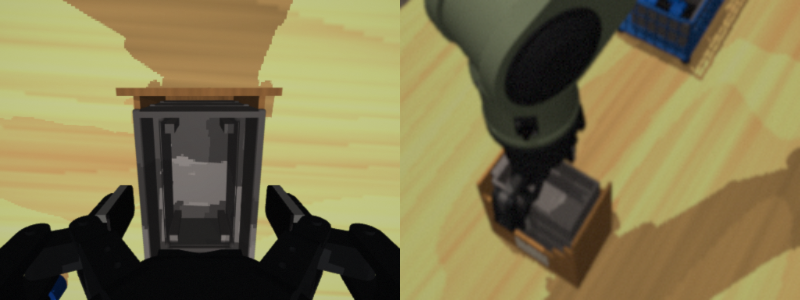

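The fingers straddle the long sides symmetrically (the bin runs from 135 to 265 in the picture). I'll close.

Request:
{"op": "apply_moves", "data": {
  "steps": [
    [0,0,0,0],
    [0,0,0,0],
    [0,0,0,0],
    [0,0,0,0],
    [0,0,0,0],
    [0,0,0,0],
    [0,0,0,0],
    [0,0,0,0],
    [0,0,0,0],
    [0,0,0,0]
  ],
  "claw": 1,
  "force": 50
}}

```text
clock: 7.4
position: [0.4876, 0.3734, 0.1153]
tool_rot: [3.141, 0.001, -3.078]
force: [-1.3, -0.8, 7.9]
grip_width: 0.0635
```

Request:
{"op": "apply_moves", "data": {
  "steps": [
    [0,0,-0.5,0],
    [0,0,-1,0],
    [0,0,-1.6,0],
    [0,0,-2.2,0],
    [0,0,-3,0],
    [0,0,-4,0],
    [0,0,-5.5,0],
    [0,0,-7,0],
    [0,0,-8.5,0],
    [0,0,-10,0]
  ]
}}

```text
clock: 8.23
position: [0.4873, 0.3731, 0.2162]
tool_rot: [3.141, 0.001, -3.077]
force: [-0.0, -0.5, -1.3]
grip_width: 0.0631
```

```bash
python3 d.py 0.54 0.13 0.25 -3.08; python3 -c "
from h import *
a=grab('wrist')['f']['color'];b=grab('side')['f']['color'][150:342,120:376]
cv2.imwrite('pics/g2.png',np.hstack([cv2.resize(a,(400,300)),cv2.resize(b,(400,300))])[:,:,::-1])"
```

```text
t 8.23 pos [0.4873 0.3731 0.2162] rot [ 3.141e+00  1.000e-03 -3.077e+00] shift [ -3.7  -24.6   -3.39] turn 0.003 F [-0.  -0.5 -1.3]
```

View pics/g2.png

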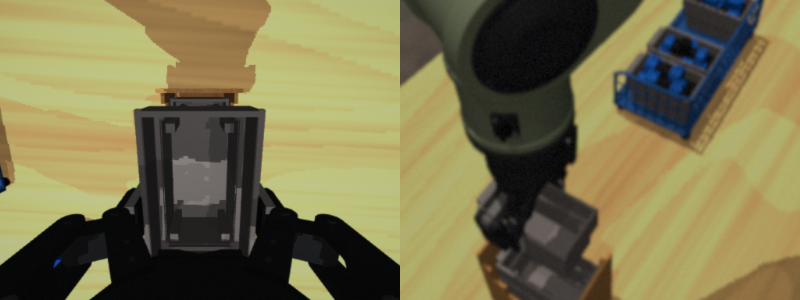

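Bin lifted level; the second spare stays in the carton. I'll carry it to the free counter at (0.50, 0.19).

```bash
python3 d.py 0.50 0.19 0.036 -3.08
```

```text
t 8.33 pos [0.4879 0.3739 0.2175] rot [ 3.139e+00  3.000e-03 -3.078e+00] shift [  0.03 -18.47  18.11] turn 0.002 F [-0.2  0.6 -2.2]
```

Request:
{"op": "apply_moves", "data": {
  "steps": [
    [0,-1,-1,0],
    [0,-3,-2,0],
    [0,-5.5,-2,0],
    [0,-8,-2,0],
    [0,-10.5,-2,0],
    [0,-13,-2,0],
    [0,-15.5,0,0],
    [0,-17.5,2,0],
    [0,-18.5,4.5,0],
    [0,-18.5,7,0]
  ]
}}

```text
clock: 9.17
position: [0.4996, 0.1846, 0.1434]
tool_rot: [-3.14, 0.0, -3.081]
force: [0.8, 0.1, -1.4]
grip_width: 0.0632
```

```bash
python3 d.py 0.50 0.19 0.036 -3.08; python3 -c "
from h import *
grab('scene','p1.png');grab('side')
for n in ('scene','side'): print(cams.pinpoint(n,'spare_bin_center')[:1],cams.pinpoint(n,'loose_coupling_center')[:1],cams.pinpoint(n,'second_bin_center')[:1])"
```

```text
t 9.17 pos [0.4996 0.1846 0.1434] rot [-3.14   0.    -3.081] shift [-0.07  0.55 10.74] turn -0.001 F [ 0.8  0.1 -1.4]
[{'uv': [309.8, 142.1], 'score': 0.8}] [{'uv': [310.3, 234.6], 'score': 0.61}] [{'uv': [379.8, 153.6], 'score': 0.81}]
[{'uv': [260.7, 243.8], 'score': 0.86}] [{'uv': [199.2, 223.1], 'score': 0.8}] [{'uv': [217.9, 327.7], 'score': 0.64}]
```

Request:
{"op": "apply_moves", "data": {
  "steps": [
    [0,0,2,0],
    [0,0,4,0],
    [0,0,6,0],
    [0,0,8,0],
    [0,0,9,0],
    [0,0,9.6,0],
    [0,0,10,0],
    [0,0,10.3,0],
    [0,0,10.5,0],
    [0,0,10.6,0]
  ]
}}

```text
clock: 10.4
position: [0.4994, 0.1884, 0.0384]
tool_rot: [3.141, 0.001, -3.078]
force: [0.2, 0.3, -1.8]
grip_width: 0.063
```

Request:
{"op": "apply_moves", "data": {
  "steps": [
    [0,0,0.1,0],
    [0,0,0.2,0],
    [0,0,0.25,0],
    [0,0,0.3,0],
    [0,0,0.35,0],
    [0,0,0.35,0],
    [0,0,0.35,0],
    [0,0,0.35,0],
    [0,0,0.35,0],
    [0,0,0.35,0]
  ]
}}

```text
clock: 11.23
position: [0.4994, 0.1884, 0.0363]
tool_rot: [-3.141, 0.002, -3.078]
force: [-11.4, -7.4, 39.2]
grip_width: 0.0633
```

Request:
{"op": "apply_moves", "data": {
  "steps": [
    [0,0,-0.1,0],
    [0,0,-0.2,0],
    [0,0,-0.2,0],
    [0,0,-0.2,0],
    [0,0,-0.2,0],
    [0,0,-0.2,0],
    [0,0,-0.2,0],
    [0,0,-0.2,0],
    [0,0,-0.2,0],
    [0,0,-0.2,0]
  ]
}}

```text
clock: 12.07
position: [0.4991, 0.1883, 0.0364]
tool_rot: [3.142, -0.0, -3.077]
force: [0.0, 0.1, -0.4]
grip_width: 0.0634
```

Request:
{"op": "apply_moves", "data": {
  "steps": [
    [0,0,0,0],
    [0,0,0,0],
    [0,0,0,0],
    [0,0,0,0],
    [0,0,0,0],
    [0,0,0,0],
    [0,0,0,0],
    [0,0,0,0],
    [0,0,0,0],
    [0,0,0,0]
  ],
  "claw": 0
}}

```text
clock: 12.9
position: [0.4991, 0.1883, 0.0365]
tool_rot: [3.142, 0.0, -3.077]
force: [-0.0, 0.2, 0.5]
grip_width: 0.0855
```

Request:
{"op": "apply_moves", "data": {
  "steps": [
    [0,0,-1,0],
    [0,0,-3,0],
    [0,0,-6,0],
    [0,0,-9,0],
    [0,0,-12,0],
    [0,0,-15,0],
    [0,0,-18,0],
    [0,0,-20,0],
    [0,0,-21,0],
    [0,0,-21,0]
  ]
}}

```text
clock: 13.73
position: [0.4996, 0.1886, 0.2488]
tool_rot: [3.141, 0.003, -3.078]
force: [0.0, -0.5, -0.2]
grip_width: 0.0857
```

```bash
python3 d.py 0.557 0.13 0.25 1.63
```

```text
t 13.73 pos [0.4996 0.1886 0.2488] rot [ 3.141e+00  3.000e-03 -3.078e+00] shift [-5.35 -6.22 -0.11] turn 1.576 F [ 0.  -0.5 -0.2]
```

Request:
{"op": "apply_moves", "data": {
  "steps": [
    [-0.5,-0.6,0,0.12],
    [-1,-1.2,0,0.24],
    [-1.5,-1.8,0,0.36],
    [-2,-2.4,0,0.48],
    [-2.5,-3,0,0.6],
    [-3.2,-3.7,0,0.72],
    [-3.9,-4.4,0,0.84],
    [-4.5,-5.1,0,0.96],
    [-5,-5.7,0,1.08],
    [-5.3,-6.2,0,1.2]
  ]
}}

```text
clock: 14.57
position: [0.5559, 0.1291, 0.2453]
tool_rot: [-3.14, -0.0, 2.0]
force: [0.3, -0.4, 0.2]
grip_width: 0.0852
```

Request:
{"op": "apply_moves", "data": {
  "steps": [
    [0,0,0,0.12],
    [0,0,0,0.24],
    [0,0,0,0.35],
    [0,0,0,0.38],
    [0,0,0,0.38],
    [0,0,0,0.38],
    [0,0,0,0.38],
    [0,0,0,0.38],
    [0,0,0,0.38],
    [0,0,0,0.38]
  ]
}}

```text
clock: 15.4
position: [0.5559, 0.1297, 0.2464]
tool_rot: [-3.141, -0.0, 1.626]
force: [0.3, -0.1, 0.2]
grip_width: 0.0855
```

```bash
cat > f.py <<'E'
from h import *
np.set_printoptions(precision=4,suppress=True)
H={'spare_bin_center':.035,'card_holder':.07}
C={n:grab(n,n+'3.png') for n in ('scene','side','wrist')}; D={}
for n,c in C.items():
    for k in H:
        r=cams.pinpoint(n,k)
        for x in r[:1]: D[n,k]=x['uv']; print(n,k,round(x['score'],2),np.array(x['uv']).round(1),onz(c,x['uv'],H[k]))
cv2.imwrite('pics/w3.png',cv2.resize(C['wrist']['f']['color'],(800,600))[:,:,::-1])
E
python3 f.py; python3 d.py 0.557 0.19 0.15 1.63
```

```text
scene spare_bin_center 0.62 [306.3 172. ] [0.4969 0.191  0.035 ]
scene card_holder 0.61 [311.3 177.5] [0.5478 0.1943 0.07  ]
side spare_bin_center 0.88 [258.6 269.5] [0.5029 0.1943 0.035 ]
side card_holder 0.67 [241.5 248.7] [0.555  0.1887 0.07  ]
wrist spare_bin_center 0.89 [210.1 120.7] [0.4967 0.1862 0.035 ]
wrist card_holder 0.93 [255.9 116.6] [0.552  0.1944 0.07  ]
t 15.85 pos [0.556  0.1298 0.2465] rot [ 3.142 -0.     1.626] shift [6.   0.43 9.65] turn -0.004 F [0.5 0.8 0.4]
```

View pics/w3.png

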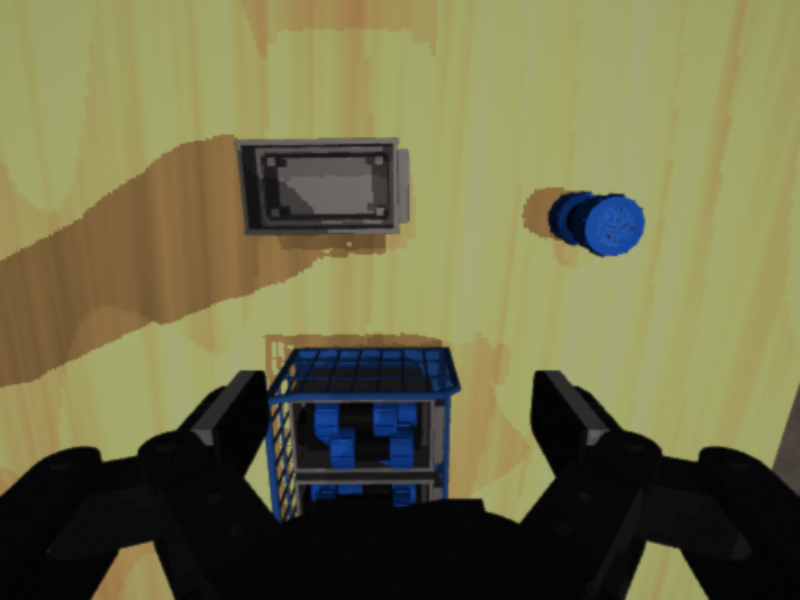

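Wrist view (800x600): bin upright, rim (238,138)–(400,234), holder at (403,186), which puts it near (0.554, 0.191) with yaw about 0.055. The coupling at (605,222) is well clear. I'll descend over the lip.

```bash
python3 -c "
from h import *
c=grab('wrist')
for u,z in (((403,186),.07),((238,140),.07),((398,138),.07),((400,234),.07),((247,234),.07)): print(onz(c,(u[0]*.64,u[1]*.64),z).round(4))"; python3 d.py 0.554 0.191 0.041 1.626
```

```text
[0.5544 0.192  0.07  ]
[0.4403 0.2162 0.07  ]
[0.5492 0.2234 0.07  ]
[0.5541 0.1584 0.07  ]
[0.444  0.1524 0.07  ]
t 15.9 pos [0.556  0.1298 0.2465] rot [3.142 0.    1.626] shift [ 6.12  0.14 20.55] turn -0.0 F [-0.3 -0.2  0.5]
```

Request:
{"op": "apply_moves", "data": {
  "steps": [
    [2,0,2,0],
    [4.5,0.1,4,0],
    [6.1,0.1,6.5,0],
    [6.1,0.1,9,0],
    [6.1,0.1,12,0],
    [6.1,0.1,14.5,0],
    [6.1,0.1,17,0],
    [6.1,0.1,19,0],
    [6.1,0.1,20.2,0],
    [6.1,0.1,20.5,0]
  ]
}}

```text
clock: 16.73
position: [0.5528, 0.1906, 0.0397]
tool_rot: [-3.139, 0.001, 1.626]
force: [0.4, 0.2, -1.1]
grip_width: 0.0854
```

Request:
{"op": "apply_moves", "data": {
  "steps": [
    [0,0,0,0],
    [0,0,0,0],
    [0,0,0,0],
    [0,0,0,0],
    [0,0,0,0],
    [0,0,0,0],
    [0,0,0,0],
    [0,0,0,0],
    [0,0,0,0],
    [0,0,0,0]
  ],
  "claw": 1,
  "force": 50
}}

```text
clock: 17.57
position: [0.5539, 0.1908, 0.042]
tool_rot: [3.141, 0.0, 1.626]
force: [-1.2, -1.3, 7.0]
grip_width: 0.0096
```

Request:
{"op": "apply_moves", "data": {
  "steps": [
    [0,0,-0.5,0],
    [0,0,-1.5,0],
    [0,0,-3,0],
    [0,0,-5,0],
    [0,0,-7,0],
    [0,0,-9,0],
    [0,0,-11,0],
    [0,0,-13,0],
    [0,0,-15,0],
    [0,0,-17,0]
  ]
}}

```text
clock: 18.4
position: [0.5533, 0.1908, 0.2134]
tool_rot: [3.141, -0.0, 1.626]
force: [1.1, 0.0, -1.7]
grip_width: 0.0093
```

```bash
python3 d.py 0.599 -0.134 0.21 1.626; python3 -c "
from h import *
a=grab('side')['f']['color'][100:292,130:386];b=grab('scene')['f']['color'][60:252,190:446]
cv2.imwrite('pics/g4.png',np.hstack([cv2.resize(a,(400,300)),cv2.resize(b,(400,300))])[:,:,::-1])"
```

```text
t 18.4 pos [0.5533 0.1908 0.2134] rot [ 3.141 -0.     1.626] shift [-32.68   2.76   0.34] turn 0.0 F [ 1.1  0.  -1.7]
```

View pics/g4.png

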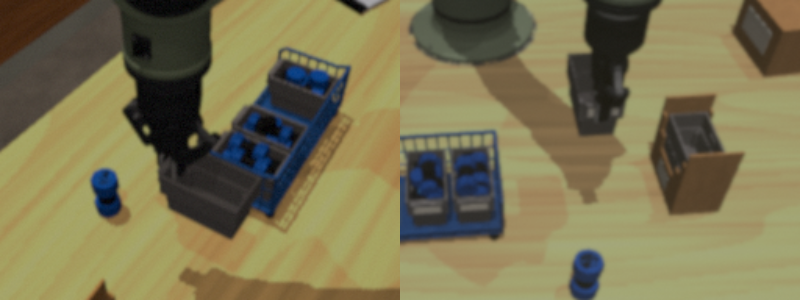

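The bin is held level by its lip, and the carton and coupling are undisturbed. Next I go past the gap for a close look back at it.

Request:
{"op": "apply_moves", "data": {
  "steps": [
    [-2,0.2,-1,0],
    [-6,0.5,-2,0],
    [-10,0.8,-3,0],
    [-14,1.1,-4,0],
    [-18,1.4,-5,0],
    [-22,1.7,-5.5,0],
    [-26,2,-5.5,0],
    [-30,2.3,-5.5,0],
    [-34,2.3,-5.5,0],
    [-38,2.3,-5.5,0]
  ]
}}

```text
clock: 19.33
position: [0.597, -0.1893, 0.2666]
tool_rot: [-3.141, -0.0, 1.626]
force: [0.3, 1.0, -0.7]
grip_width: 0.0093
```

Request:
{"op": "apply_moves", "data": {
  "steps": [
    [-2,0,0,0],
    [-4,0,0,0],
    [-5,0,0,0],
    [-5,0,0,0],
    [-5,0,0,0],
    [-5,0,0,0],
    [-5,0,0,0],
    [-5,0,0,0],
    [-5,0,0,0],
    [-5,0,0,0]
  ]
}}

```text
clock: 20.17
position: [0.6003, -0.2369, 0.2666]
tool_rot: [3.141, -0.0, 1.626]
force: [-0.4, 0.2, -1.6]
grip_width: 0.0092
```

```bash
cat > b2.py <<'E'
from h import *
np.set_printoptions(precision=4,suppress=True)
H={'gap_floor':.02,'bin_couplings_center':.055,'bin_caps_center':.055,'bin_tees_center':.055,'card_holder':.24}
c=grab('wrist','w4.png'); print(c['e'],c['s']['position'],c['s']['tool_rot'],c['s']['clock'])
for k in H:
    for x in cams.pinpoint('wrist',k)[:1]: print(k,round(x['score'],2),np.array(x['uv']).round(1),onz(c,x['uv'],H[k]))
cv2.imwrite('pics/w4b.png',cv2.resize(c['f']['color'],(800,600),interpolation=cv2.INTER_CUBIC)[:,:,::-1])
import pickle; pickle.dump({k:c[k] for k in('R','e','K')},open('c4.pkl','wb'))
E
python3 b2.py
```

```text
[ 0.5956 -0.169   0.4099] [ 0.6003 -0.2369  0.2666] [ 3.1415 -0.      1.6263] 20.1667
gap_floor 0.9 [217.3  83. ] [ 0.5444 -0.1338  0.02  ]
bin_caps_center 0.69 [217.9 145.6] [ 0.5511 -0.21    0.055 ]
bin_tees_center 0.71 [207.4  15.9] [ 0.5367 -0.0677  0.055 ]
card_holder 0.96 [256.1 265.9] [ 0.6015 -0.2675  0.24  ]
```

View pics/w4b.png

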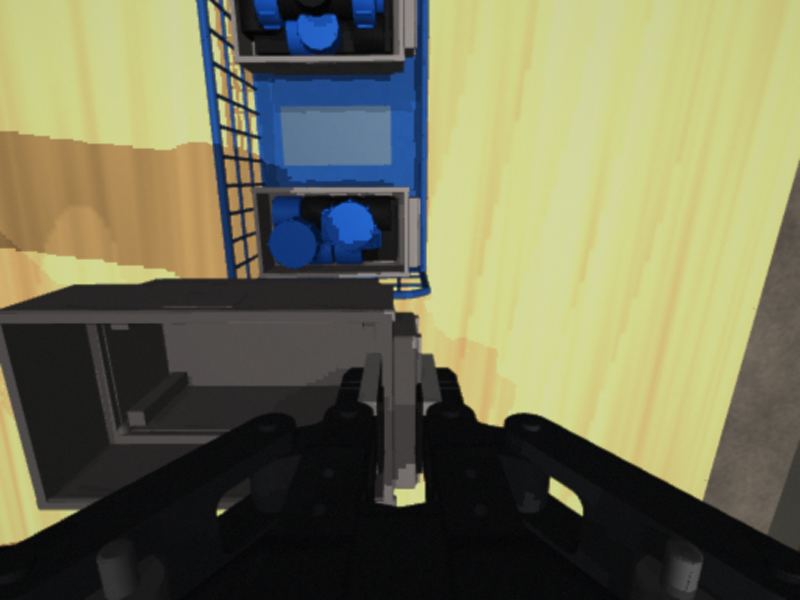

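Clear view (800x600): caps rim (258,188)–(408,276), tees near edge at row 61, empty floor label (281,107)–(391,165), and the held bin level.

```bash
python3 -c "
import pickle
from h import *
c=pickle.load(open('c4.pkl','rb'))
for n,z,P in (('caps',.09,[(257,189),(408,188),(407,275),(261,277)]),('tees',.09,[(238,62),(408,60)]),('label',.02,[(281,107),(391,107),(391,165),(286,165)]),('held',.24,[(5,318),(395,313),(385,503),(40,505)]),('holder',.24,[(406,316),(406,488)])):
    p=np.array([onz(c,(u[0]*.64,u[1]*.64),z)[:2] for u in P]);print(n,p.round(4).tolist(),p.mean(0).round(4),'yaw',np.arctan2(*(p[1]-p[0])[::-1]).round(3), np.arctan2(*(p[2]-p[-1])[::-1]).round(3))
"
```

```text
caps [[0.4964, -0.1823], [0.6022, -0.1758], [0.6053, -0.2381], [0.4974, -0.2456]] [ 0.5503 -0.2105] yaw 0.061 0.069Traceback (most recent call last):
  File "<string>", line 6, in <module>
    p=np.array([onz(c,(u[0]*.64,u[1]*.64),z)[:2] for u in P]);print(n,p.round(4).tolist(),p.mean(0).round(4),'yaw',np.arctan2(*(p[1]-p[0])[::-1]).round(3), np.arctan2(*(p[2]-p[-1])[::-1]).round(3))
                                                                                                                                                                         ~^^^
IndexError: index 2 is out of bounds for axis 0 with size 2
```

```bash
python3 -c "
import pickle
from h import *
c=pickle.load(open('c4.pkl','rb'))
for n,z,P in (('tees',.09,[(238,62),(408,60)]),('label',.02,[(281,107),(391,107),(391,165),(286,165)]),('held',.24,[(5,318),(395,313),(385,503),(40,505)]),('holder',.24,[(406,316),(406,488)])):
    p=np.array([onz(c,(u[0]*.64,u[1]*.64),z)[:2] for u in P]);print(n,p.round(4).tolist(),p.mean(0).round(4),'yaw',np.arctan2(*(p[1]-p[0])[::-1]).round(3))
"; python3 d.py 0.5455 -0.138 0.2 1.626
```

```text
tees [[0.4866, -0.1023], [0.5973, -0.095]] [ 0.542  -0.0987] yaw 0.066
label [[0.4963, -0.119], [0.586, -0.1141], [0.5882, -0.1593], [0.4998, -0.1642]] [ 0.5426 -0.1392] yaw 0.055
held [[0.4398, -0.2323], [0.5968, -0.2215], [0.597, -0.3127], [0.4392, -0.3224]] [ 0.5182 -0.2722] yaw 0.068
holder [[0.6013, -0.2226], [0.6061, -0.3041]] [ 0.6037 -0.2633] yaw -1.512
t 20.47 pos [ 0.6002 -0.2373  0.2665] rot [3.142 0.    1.626] shift [10.22 -4.92  6.65] turn -0.0 F [-0.4 -0.5 -1.8]
```

Neighbour edges are 80.6 mm apart (expected 80), so the gap middle is at about (0.5445, -0.139), yaw 0.06. The held bin centre is offset (-57, -3) mm from the TCP, so the TCP target is (0.6015, -0.136).

Request:
{"op": "apply_moves", "data": {
  "steps": [
    [2,0.1,0,0],
    [4.5,0.3,0,0],
    [7,0.5,0,0],
    [9,0.6,1,0],
    [10,0.7,2.5,0],
    [10.1,0.7,4,0],
    [10.1,0.7,5.5,0],
    [10.1,0.7,6.5,0],
    [10.1,0.7,7.5,0],
    [10.1,0.7,7.5,0]
  ]
}}

```text
clock: 21.3
position: [0.6009, -0.1362, 0.1897]
tool_rot: [-3.139, -0.001, 1.626]
force: [-0.1, 0.5, -1.2]
grip_width: 0.0089
```

```bash
python3 d.py 0.6015 -0.136 0.062 1.626; python3 -c "
from h import *
a=grab('side')['f']['color'][90:282,200:456];b=grab('scene')['f']['color'][80:272,70:326]
cv2.imwrite('pics/g5.png',np.hstack([cv2.resize(a,(400,300)),cv2.resize(b,(400,300))])[:,:,::-1])"
```

```text
t 21.3 pos [ 0.6009 -0.1362  0.1897] rot [-3.139e+00 -1.000e-03  1.626e+00] shift [1.000e-02 9.000e-02 1.277e+01] turn -0.0 F [-0.1  0.5 -1.2]
```

View pics/g5.png

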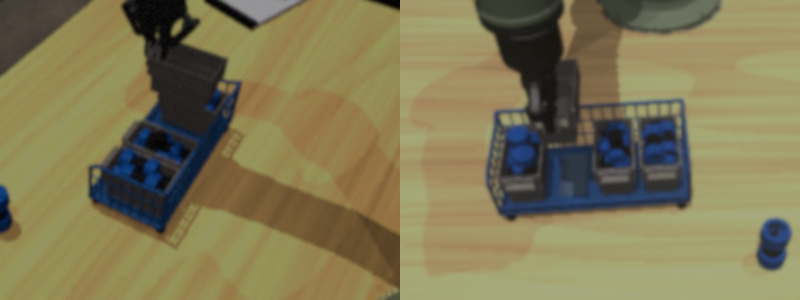

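Request:
{"op": "apply_moves", "data": {
  "steps": [
    [0,0,0.8,0],
    [0,0,1.6,0],
    [0,0,2.4,0],
    [0,0,3.2,0],
    [0,0,4,0],
    [0,0,4.8,0],
    [0,0,5.6,0],
    [0,0,6.4,0],
    [0,0,7.2,0],
    [0,0,8,0]
  ]
}}

```text
clock: 22.23
position: [0.6016, -0.136, 0.1106]
tool_rot: [-3.142, -0.0, 1.626]
force: [-0.2, 0.3, -0.9]
grip_width: 0.0088
```

Request:
{"op": "apply_moves", "data": {
  "steps": [
    [0,0,0.5,0],
    [0,0,1,0],
    [0,0,1.5,0],
    [0,0,2,0],
    [0,0,2.5,0],
    [0,0,3,0],
    [0,0,3.4,0],
    [0,0,3.8,0],
    [0,0,4,0],
    [0,0,4.2,0]
  ]
}}

```text
clock: 23.07
position: [0.6016, -0.136, 0.0693]
tool_rot: [-3.142, -0.0, 1.626]
force: [0.3, 0.7, -1.5]
grip_width: 0.0092
```

Request:
{"op": "apply_moves", "data": {
  "steps": [
    [0,0,0.1,0],
    [0,0,0.2,0],
    [0,0,0.3,0],
    [0,0,0.4,0],
    [0,0,0.45,0],
    [0,0,0.5,0],
    [0,0,0.55,0],
    [0,0,0.6,0],
    [0,0,0.65,0],
    [0,0,0.65,0]
  ]
}}

```text
clock: 23.9
position: [0.6016, -0.1361, 0.0629]
tool_rot: [-3.141, -0.0, 1.626]
force: [-0.4, 0.7, -1.4]
grip_width: 0.0094
```

Request:
{"op": "apply_moves", "data": {
  "steps": [
    [0,0,0.05,0],
    [0,0,0.1,0],
    [0,0,0.15,0],
    [0,0,0.15,0],
    [0,0,0.2,0],
    [0,0,0.2,0],
    [0,0,0.2,0],
    [0,0,0.2,0],
    [0,0,0.2,0],
    [0,0,0.2,0]
  ]
}}

```text
clock: 24.73
position: [0.602, -0.1361, 0.062]
tool_rot: [3.141, 0.0, 1.626]
force: [-3.9, 0.9, 16.1]
grip_width: 0.0091
```

Request:
{"op": "apply_moves", "data": {
  "steps": [
    [0,0,-0.1,0],
    [0,0,-0.1,0],
    [0,0,-0.1,0],
    [0,0,-0.1,0],
    [0,0,-0.1,0],
    [0,0,-0.1,0],
    [0,0,-0.1,0],
    [0,0,-0.1,0],
    [0,0,-0.1,0],
    [0,0,-0.1,0]
  ],
  "claw": 0.6
}}

```text
clock: 25.57
position: [0.6016, -0.1361, 0.062]
tool_rot: [-3.142, -0.0, 1.626]
force: [0.1, -0.2, -0.5]
grip_width: 0.034
```

Request:
{"op": "apply_moves", "data": {
  "steps": [
    [0,0,-0.5,0],
    [0,0,-1.5,0],
    [0,0,-3,0],
    [0,0,-5,0],
    [0,0,-7,0],
    [0,0,-9,0],
    [0,0,-12,0],
    [0,0,-15,0],
    [0,0,-18,0],
    [0,0,-20,0]
  ]
}}

```text
clock: 26.4
position: [0.6021, -0.1359, 0.2661]
tool_rot: [3.139, 0.001, 1.626]
force: [-0.1, 0.3, -0.5]
grip_width: 0.034
```

Request:
{"op": "apply_moves", "data": {
  "steps": [
    [-3,0,0,0],
    [-6,0,0,0],
    [-9,0,0,0],
    [-10,0,0,0],
    [-10,0,0,0],
    [-10,0,0,0],
    [-10,0,0,0],
    [-10,0,0,0],
    [-10,0,0,0],
    [-10,0,0,0]
  ]
}}

```text
clock: 27.23
position: [0.6072, -0.2352, 0.2622]
tool_rot: [3.141, -0.0, 1.627]
force: [-0.3, 0.1, -0.5]
grip_width: 0.0341
```

```bash
cat > k.py <<'E'
from h import *
np.set_printoptions(precision=4,suppress=True)
H={'spare_bin_center':.055,'card_holder':.09,'bin_couplings_center':.055,'bin_caps_center':.055,'bin_tees_center':.055,'loose_coupling_center':.04,'second_bin_center':.076}
im=[]
for n in ('wrist','scene','side'):
    c=grab(n); im.append(c['f']['color']); print(n,c['s']['clock'],c['s']['position'])
    for k in H:
        for x in cams.pinpoint(n,k)[:1]: print(n,k,round(x['score'],2),np.array(x['uv']).round(1),onz(c,x['uv'],H[k]))
import pickle; 
cv2.imwrite('pics/fin.png',np.vstack([np.hstack([cv2.resize(im[1][80:272,70:326],(400,300)),cv2.resize(im[2][90:282,200:456],(400,300))]),np.hstack([cv2.resize(im[0],(400,300)),cv2.resize(im[0][0:192,100:356],(400,300))])])[:,:,::-1])
E
python3 k.py
```

```text
wrist 27.2333 [ 0.6072 -0.2352  0.2622]
wrist spare_bin_center 0.58 [208.1  85.9] [ 0.5458 -0.1394  0.055 ]
wrist card_holder 0.9 [255.6  82.7] [ 0.601  -0.1363  0.09  ]
wrist bin_couplings_center 0.32 [208.2  88.6] [ 0.546  -0.1424  0.055 ]
wrist bin_caps_center 0.64 [210.  146.7] [ 0.5489 -0.2097  0.055 ]
wrist bin_tees_center 0.94 [200.8  13.9] [ 0.5371 -0.0658  0.055 ]
scene 27.6333 [ 0.6071 -0.2359  0.262 ]
scene spare_bin_center 0.64 [179.6 180.8] [ 0.5369 -0.1381  0.055 ]
scene card_holder 0.74 [178.8 193.6] [ 0.608  -0.1272  0.09  ]
scene bin_couplings_center 0.76 [235.6 176.5] [0.526  0.0042 0.055 ]
scene bin_caps_center 0.78 [150.1 184.3] [ 0.5468 -0.2114  0.055 ]
scene bin_tees_center 0.8 [208.3 180.8] [ 0.5389 -0.0651  0.055 ]
scene loose_coupling_center 0.69 [306.1 234.2] [0.6962 0.1682 0.04  ]
scene second_bin_center 0.9 [380.4 155.3] [0.4807 0.3817 0.076 ]
side 28.0333 [ 0.6071 -0.236   0.262 ]
side spare_bin_center 0.64 [311.8 171.1] [ 0.5508 -0.1451  0.055 ]
side card_holder 0.77 [294.1 154.4] [ 0.6101 -0.1422  0.09  ]
side bin_couplings_center 0.56 [289.2 208.4] [0.5325 0.0093 0.055 ]
side bin_caps_center 0.8 [322.9 157.1] [ 0.5523 -0.215   0.055 ]
side bin_tees_center 0.98 [303.6 190.1] [ 0.5337 -0.0681  0.055 ]
side loose_coupling_center 0.9 [199.1 223.3] [0.7017 0.1709 0.04  ]
side second_bin_center 0.81 [218.8 326.4] [0.482  0.3672 0.076 ]
```

View pics/fin.png

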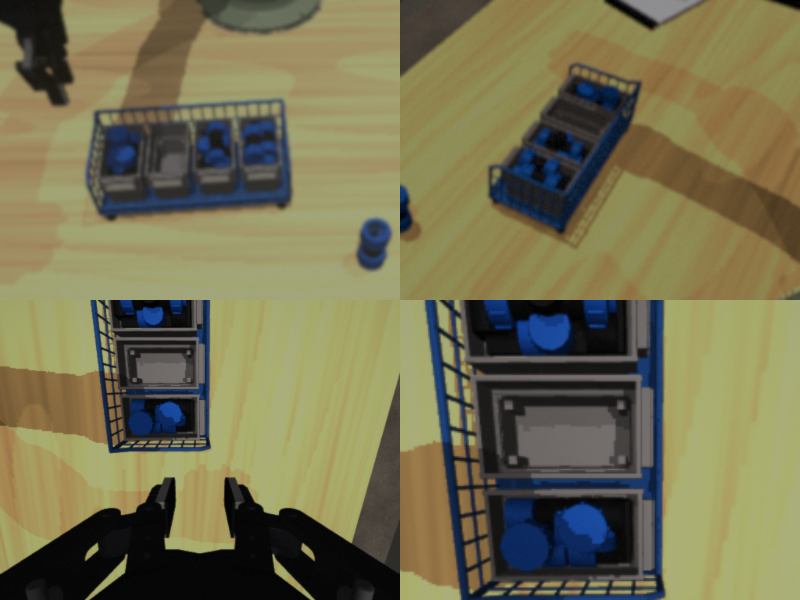

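The bin stands flat and in line in the gap, with even gaps on both sides. The neighbours, second spare and coupling are where they were, and the arm is clear. I'm handing in the job.

```bash
python3 -c "
from workcell import workorder
print(workorder.job_done())"
```

```text
the job is handed in; nothing more can be done
None
```

The job is handed in at about 28 s of the 62 s allowed; no verdict was reported.

**What I did:** I lifted the top spare straight out of the nest by its long sides. I stood it on the counter at about (0.50, 0.19) and let go. I then took it again by its card holder and lowered it into the empty place until it touched the tray floor, and backed off.

**Last checks:**
- **Spare bin:** the wrist camera put its centre at (0.546, -0.139), against a measured gap middle of (0.5445, -0.139). It looks flat and in line, with the holder facing away from the robot and even gaps to its neighbours.
- **Other things:** the filled bins, second spare and coupling stayed where they were, within the detection noise.
- **Disagreements:** the scene and side cameras placed the bin's centre up to about 9 mm from the wrist reading. They gave a similar spread for the couplings bin and the coupling. I trusted the close wrist view.
- **Forces:** setting the bin down on the counter pressed with about 39 N at the wrist for a moment. The tray placing peaked at about 16 N.

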